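# Rock the angle gauge on the roller stone to the red mark and hold

## Task

I am about to scribe the dressing slope on the worn roller stone bedded in the grinding slab. Pick up the pendulum angle gauge by its wooden grip, set its foot level across the top of the roller stone (hanging pointer on the green zero line), then gently rock it on the stone until the pointer settles on the red mark. Finish holding it just there, still gripped and still resting on the stone, pointer still, and leave the other things on the shelf where they are.

Things in the scene. Friction and masses are not known exactly. Their poses are not given: they have to be found in the camera images.
- gauge: loose angle gauge, 0.2 to 0.4 kg, standing on the shelf. Flat foot 36 (x) by 100 (y) by 12 mm; on it a blue upright plate, x -15 to -5 mm, 94 mm wide (y), up to z 112 mm, white dial on its +x face; wooden grip block on top, held firmest across y. Origin: centre of the foot's underside; z up, x out of the dial, y along the foot. At the start the dial faces roughly away from the robot
- grip (a point): centre of the gauge's wooden grip block, 24 x 24 mm, 48 mm tall (z 112 to 160 mm above the foot's underside), at x -8 mm, z 136 mm of the gauge; axes as the gauge
- foot (a point): centre of the foot's underside (the gauge's origin), axes as the gauge
- pointer (a joint): angle (rad) of the black hanging pointer about the gauge's +x axis through its brass pivot, 98 mm above the foot's underside; 0 on the green zero line (gauge level). Swings freely, hangs plumb, settles in about 1 s, stops at +-0.9. Rocking the gauge by +a about its own x axis takes this value to -a
- mark (a joint): angle (rad) of the red mark on the dial, same axis, zero and sign as the pointer; preset each time between 0.18 and 0.40 (+y side of the dial), stiff, not to be changed. The mark is 8 mm wide at 64 mm from the pivot: the pointer is on it when the two values differ by less than 0.06
- pointer_tip (a point): tip of the black pointer, 66 mm from the pivot; its z axis runs from the tip to the pivot
- mark_tip (a point): centre of the red mark, 66 mm from the pivot; its z axis runs to the pivot
- slab: dark stone grinding slab, 170 (x) by 260 (y) by 40 mm (z), fixed. Origin: centre of its underside, on the shelf. Along its x axis, over its middle, lies the bedded roller stone: a fixed cylinder of radius 40 mm, its axis 42 mm above the shelf, upper half showing; full radius over x -55 to 55 mm, then 34 mm radius up to +-70 mm
- roller_top (a point): middle of the roller stone's top line, 82 mm above the shelf; axes as the slab (x along the roller, z up)
- tin: steel two-tier lunch tin, 104 mm across, 130 mm tall, bystander; origin under its centre
- jar: closed ceramic pickle jar, cream with brown top, 104 mm across, 156 mm tall, bystander; origin under its centre
- mug: red plastic mug, 84 mm across, 95 mm tall, bystander; origin under its centre, handle at +y
- scoop: wooden scoop, 185 mm long, 32 mm tall, bystander; origin under its bowl, handle to its -x
- tumbler: steel tumbler, 68 mm across, 90 mm tall, bystander; origin under its centre
- spicebox: round steel spice box, 154 mm across, 73 mm tall, bystander; origin under its centre
- brick: red rubbing brick, 60 x 170 x 22 mm, bystander; origin under its centre
Things that resemble listed ones, but are neither listed nor needed, are in the scene too. There is more than one size of the gauge; the one meant has the size given above.

How it is judged (in metres and radians):
On the way, in this order (a step that is already met when the one before it is completed fails the run):
1. the gauge is gripped and lifted off the shelf (contact force between the fingers and gauge above 1 N and height (world z) of foot above 0.05 m), for 0.1 s.
2. the gripped gauge stands level across the top of the roller stone: foot touching it, pointer within 0.09 rad of the zero line (contact force between the fingers and gauge above 1 N and contact force between gauge and slab between 0.3 and 25 N and x of foot in the frame of slab between -0.05 and 0.05 m and y of foot in the frame of slab between -0.035 and 0.035 m and z of foot in the frame of slab above 0.055 m and angle between the x axis of gauge and the x axis of slab, either way round below 0.25 rad and angle between gauge's own x axis and vertical between 1.37 and 1.77 rad and value of joint pointer between -0.09 and 0.09 rad), for 0.2 s.
At the end, for the whole second after the job is handed in: Gauge gripped (over 1 N), its foot on the roller (0.3 to 25 N), centred within 50 mm along and 35 mm across, 55 mm up or more, square across within 0.25 rad, dial upright within 0.2 rad; pointer within 0.06 rad of the red mark and still (0.3 rad/s), gauge under 20 mm/s (contact force between the fingers and gauge above 1 N and contact force between gauge and slab between 0.3 and 25 N and x of foot in the frame of slab between -0.05 and 0.05 m and y of foot in the frame of slab between -0.035 and 0.035 m and z of foot in the frame of slab above 0.055 m and angle between the x axis of gauge and the x axis of slab, either way round below 0.25 rad and angle between gauge's own x axis and vertical between 1.37 and 1.77 rad and angle between the z axis of pointer_tip and the z axis of mark_tip, either way round below 0.06 rad and velocity of joint pointer between -0.3 and 0.3 rad/s and linear speed of gauge below 0.02 m/s); the arm keeps its last pose, push and grip.
It fails at once if a bystander is shoved more than 30 mm (distance of any of tin, jar, mug, scoop, tumbler, spicebox, brick from where it was at the start of the episode above 0.03 m).
It fails at once if a bystander is tipped over (angle between any of tin, jar, mug, scoop, tumbler, spicebox, brick's own z axis and vertical above 0.5 rad).
It fails at once if the gauge is rammed onto the stone (over 45 N) (contact force between gauge and slab above 45 N).
It also fails if it takes over 45 s, if anything falls off the work surface, if the arm or the gripper's body presses on something with over 40 N, if the wrist force passes 120 N, or if a joint passes its speed limit or range.

## Robot

A 6-joint arm with a two-finger parallel gripper is mounted at the origin on the work surface. World frame = base frame: x ahead of the robot, y to its left, z up, the work surface at z = 0. Lengths are in mm, angles in rad, forces in N, time in s.
With the tool pointing down it reaches from about 275 to 1000 mm from the base axis. Payload 8.4 kg.
Tool frame: the origin (TCP) lies midway between the tips of the shut fingers; the grasp point (between the pads) lies r.grip_point_offset behind it (r.grip_point_offset is the distance from the TCP to the grasp point, in mm); z points along the fingers, y is the direction in which the jaws open and shut (so a half turn about z gives the same grasp; the last joint's range is limited). The gripper opens to 85 mm and grips with 20 to 120 N. Pads are 22 mm wide; open, the fingers measure 114 mm over their backs; the gripper's body (76 mm by 85 mm) begins 54 mm behind the grasp point. The pads swing forward as they close: fully open they stand 13 mm farther back than shut.
Start: joints at [1.213, 0.353, 1.633, -0, 1.155, -0.002], TCP at [217.711, 585.858, 231.281] pointing down, gripper open.
Joint ranges: [-2.63, 2.63], [-0.92, 2.1], [0.06, 2.66], [-1.3, 4.44], [0, 2.69], [-3.02, 3.02]. Speed limits (rad/s): [2.22, 2.22, 2.79, 3.14, 3.14, 3.14].

## Interface

Orientations are given as [roll, pitch, yaw] about the fixed x, y, z axes, in that order (R = Rz(yaw) Ry(pitch) Rx(roll)).
In Python, from rig import r gives the robot as it stands.
- The arm moves only by the tool move_arm, never from a script. Its argument "targets" is one flat list of numbers, 5 for each row, row after row: the gripper's target within -1 to 1 (fully open at 1, half-way at 0, shut at -1), then the shift along the tool's x, y, z in cm, then the turn about the tool's z in degrees. In form: [gripper, tx, ty, tz, turn, gripper, tx, ty, tz, turn, ...]. A call has 1 to 10 rows; each row is the pose to reach, as a shift and turn from the pose commanded when the call began, along the tool's axes at that moment; what a row does not reach only later rows make up. A row lasts 1/10 s, in which the tool goes at most 50 mm and 8.59 degrees, less where a joint would pass 70% of its speed; a pose out of reach is approached as far as the arm can. A call with a gripper value outside its range is refused whole. The fingers move at their own pace and stop on an object; "squeeze" is the grip in N (left out, the last holds). Time passes only in rows, so rows that repeat a pose let the fingers close. It gives the time, the measured TCP pose, the force and the opening at its end, in the units of the state.
- r.sense(): the state, without advancing time (a new reading comes with each control period).
- r.grab_frame(name): name is "scene" or "top" or "wrist"; returns a dict with "img" (420x560x3 uint8, blue, green, red), "K" (3x3 intrinsics, pixels), "world_to_cam" (4x4, takes a point from world to camera coordinates). Camera axes: x right, y down, z forward; pixel columns grow to the right and rows downward; lengths in mm; the calibration is good to about 2 mm. A picture is of the moment at which its call begins. There is no depth.
- r.sign_off(): hands the job in, once; it reports no verdict.
Trained networks look in a picture, given as the dict that the camera call returned (one of the last four; its "shot" number tells which), for a name from the list of things; names that differ only in an ending like _2 or _b are one class to them, and where a whole thing is asked for, a point or a joint stands for the part that bears it (a point fixed in the world has none). Each returns a list of dicts, best first, with "conf" (0 to 1); they miss things now and then, are a little off and sometimes report something else, mostly with a low value. They report only what shows in the picture. A call takes as long as a camera call. They do not tell look-alikes from the thing itself.
- r.outline_of(picture, thing): "region" (420x560 bool, what is visible of it).
- r.mark_of(picture, thing): "position" ([x, y, z] in mm, in world coordinates, good to about 4 mm: a listed point, or the origin of a listed thing).
The state is a dict: "clock": time; "qpos": joint angles; "qvel": joint speeds; "joint_efforts": joint torques, N m; "eef_pos": TCP position; "tcp_rot": TCP orientation; "contact_force": force on the tool from outside, world axes, zero at the start; "wrist_torque": the same for the moment, N m; "opening": opening from 0.0 (shut) to 1.0 (fully open).
Only numpy, scipy, OpenCV 4.12 (cv2) and the standard library are available. Lean on these libraries where they do the work, as an engineer would, in place of code of your own. Each camera call takes 0.05 s, during which the arm holds its last target.

## Working session

There is one attempt and no reset: what is moved stays moved. The work goes in short steps, Python scripts to look and compute and a tool call to move; the robot and the scene stay as the last step left them, time stands still between calls to the robot, and variables do not carry over. Pictures are saved under pics/ and viewed, and the job is handed in when it is done.

Besides the shell and the picture viewer there is one more tool, called after "Request:" as name(argument=value, ...) on one line, values as JSON. move_arm: Moves the arm, as the interface text tells. Its arguments: {"type":"object","properties":{"targets":{"type":"array","items":{"type":"number"}},"squeeze":{"type":"number"}},"required":["targets"]}

```bash
mkdir -p pics; ls
python3 - <<'E'
from rig import r
import cv2
print(r.sense(), r.grip_point_offset)
for n in ["scene","top","wrist"]:
    f=r.grab_frame(n); cv2.imwrite(f"pics/{n}0.png",f["img"])
    for t in ["gauge","slab","grip","roller_top","foot"]:
        print(n,t,[(d["conf"],[round(v) for v in d["position"]]) for d in r.mark_of(f,t)])
E
```

```text
pics
{'clock': 0.0, 'qpos': array([ 1.21254883e+00,  3.53623830e-01,  1.63418220e+00,  1.86827846e-05,
        1.15521742e+00, -2.38730934e-03]), 'qvel': array([ 0.00058975, -0.00086562, -0.0002862 , -0.00068724, -0.00072085,
       -0.00062079]), 'joint_efforts': array([-7.72493004e-04, -6.05252910e+01, -3.42072701e+01,  2.94650499e-05,
        9.17526602e-03, -4.25556976e-06]), 'eef_pos': array([217.55649988, 585.36983779, 230.55631743]), 'tcp_rot': array([-3.1401619e+00, -2.0497443e-05,  2.7857249e+00]), 'contact_force': array([-0.53629106, -0.15380304,  0.4308498 ]), 'wrist_torque': array([ 0.01054802, -0.01858483,  0.05013005]), 'opening': 1.0012539332532475} 18.700000000000003
scene gauge [(0.9, [404, -223, 3]), (0.87, [546, -180, 0])]
scene slab [(0.82, [504, 183, 2])]
scene grip [(0.94, [543, -179, 139]), (0.76, [411, -223, 182])]
scene roller_top [(0.86, [504, 186, 80])]
scene foot [(0.78, [401, -220, 0]), (0.6, [550, -176, 2])]
top gauge [(0.95, [408, -222, -2]), (0.78, [549, -176, 0])]
top slab [(0.74, [507, 187, 6])]
top grip [(0.88, [418, -219, 178]), (0.76, [542, -180, 136])]
top roller_top [(0.82, [500, 183, 79])]
top foot [(0.85, [408, -220, -2]), (0.71, [544, -176, 2]), (0.66, [501, 185, 80])]
wrist gauge []
wrist slab [(0.68, [504, 186, -1])]
wrist grip []
wrist roller_top []
wrist foot []
```

View pics/scene0.png

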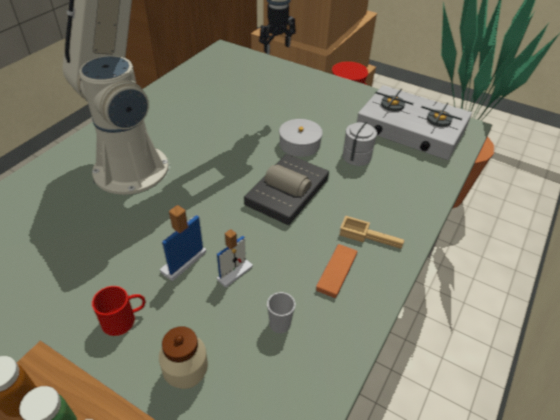

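View pics/top0.png

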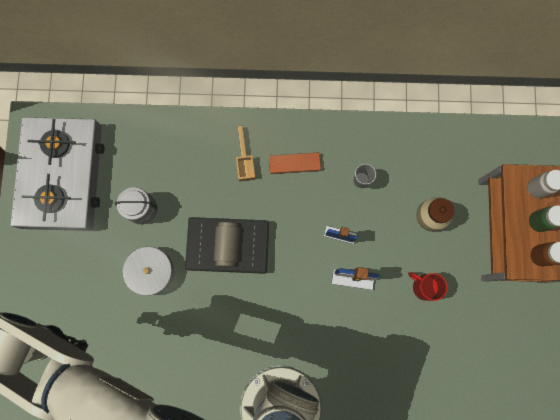

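View pics/wrist0.png

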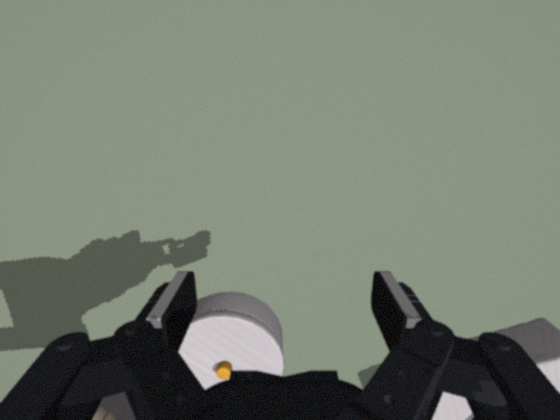

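```bash
cat > h.py <<'E'
from rig import r
import cv2, numpy as np
def proj(f,P):
    P=np.atleast_2d(P).astype(float); c=(f["world_to_cam"]@np.c_[P,np.ones(len(P))].T)[:3]
    u=f["K"]@c; return (u[:2]/u[2]).T
def plane(f,uv,z):
    uv=np.atleast_2d(uv).astype(float); d=np.linalg.inv(f["K"])@np.c_[uv,np.ones(len(uv))].T
    R=f["world_to_cam"][:3,:3];t=f["world_to_cam"][:3,3]; C=-R.T@t; D=R.T@d
    return (C[:,None]+D*((z-C[2])/D[2])).T
def crop(f,x0,y0,w,h,s,n,img=None):
    im=(f["img"] if img is None else img)[y0:y0+h,x0:x0+w]; cv2.imwrite("pics/"+n,cv2.resize(im,None,fx=s,fy=s,interpolation=cv2.INTER_CUBIC))
E
python3 - <<'E'
from h import *
f=r.grab_frame("top"); crop(f,300,200,110,100,7,"tc1.png")
for d in r.outline_of(f,"gauge"):
    m=d["region"]; print(d["conf"],m.sum(),np.argwhere(m).mean(0))
for d in r.outline_of(f,"slab"):
    m=d["region"].astype(np.uint8); b=cv2.boxPoints(cv2.minAreaRect(cv2.findNonZero(m))); print(d["conf"],b.tolist(),plane(f,b,40).round().tolist())
f=r.grab_frame("scene"); crop(f,190,215,90,80,8,"sc1.png")
E
```

```text
0.83 387 [234.18863049 340.49612403]
0.75 745 [277.53154362 354.35302013]
0.95 [[184.42698669433594, 270.7744140625], [185.85743713378906, 216.4173126220703], [268.4581298828125, 218.59100341796875], [267.02764892578125, 272.9481201171875]] [[417.0, 315.0, 40.0], [592.0, 320.0, 40.0], [592.0, 54.0, 40.0], [417.0, 53.0, 40.0]]
```

View pics/tc1.png

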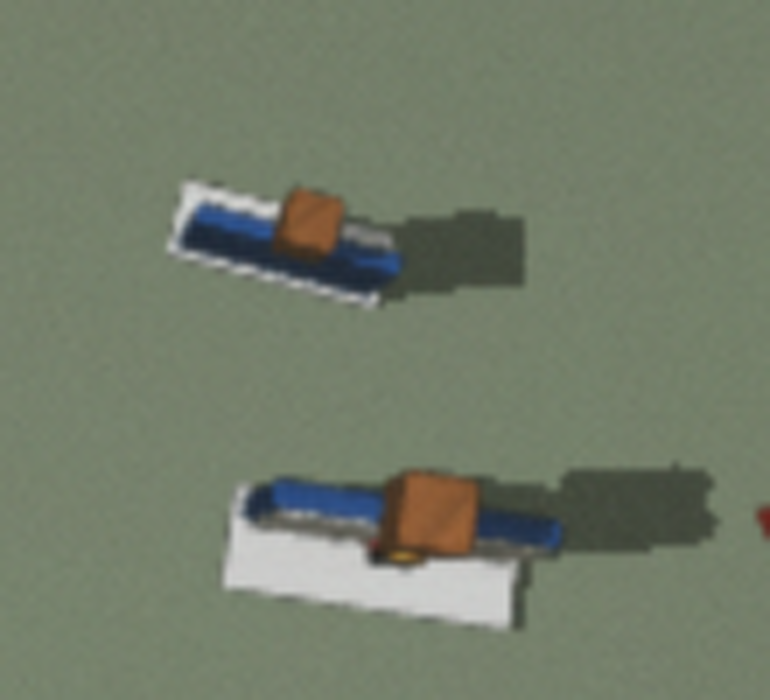

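View pics/sc1.png

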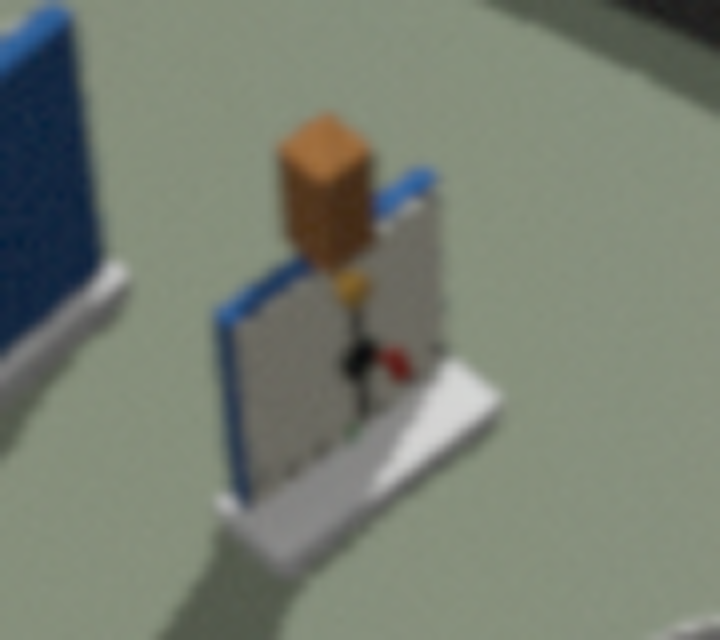

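Run:
```python
from h import *
f=r.grab_frame("top")
c=np.array([[168,252],[375,303],[187,184]])/7+[300,200]
p=plane(f,c,12);print(p.round(1)); d=p[0]-p[1]; print(np.degrees(np.arctan2(-d[0],d[1])),np.linalg.norm(d))
# grip block top corners
c=np.array([[295,188],[343,205],[325,258],[276,243]])/7+[300,200]
p=plane(f,c,160);print(p.round(1),p.mean(0)); 
for a,b in((0,1),(1,2),(2,3),(3,0)): d=p[b]-p[a]; print(np.degrees(np.arctan2(d[1],d[0])),np.linalg.norm(d))
# roller edges: crop
crop(f,180,210,95,70,8,"sl.png")
ms={}
for i in range(3):
  for n in("top","scene"):
    f=r.grab_frame(n)
    for t in("grip","foot","roller_top","slab"):
      for d in r.mark_of(f,t):
        if t in("grip","foot") and d["position"][0]<470 or (t=="foot" and d["position"][2]>30): continue
        ms.setdefault(t,[]).append(d["position"])
for t in ms: print(t,len(ms[t]),np.mean(ms[t],0).round(1),np.std(ms[t],0).round(1))
```

```text
[[ 543.4 -128.4   12. ]
 [ 522.  -225.1   12. ]
 [ 575.6 -136.9   12. ]]
-12.457093863215366 99.0490835275426
[[ 554.3 -170.7  160. ]
 [ 547.5 -191.2  160. ]
 [ 524.5 -183.7  160. ]
 [ 530.4 -162.8  160. ]] [ 539.15137062 -177.10022638  160.        ]
-108.25753771003878 21.658374253512086
161.86586625659356 24.175418592659717
74.30269060656637 21.755431830008774
-18.31056237698915 25.147178529421403
grip 8 [ 582.3 -195.5  102.7] [ 80.8 117.1  59.8]
foot 6 [ 546.8 -177.5    4. ] [1.  1.4 0.8]
roller_top 7 [508.9 133.   69.9] [ 14.7 126.2  26.8]
slab 8 [538.2  87.3   1.3] [ 75.6 173.7   2. ]
```

View pics/sl.png

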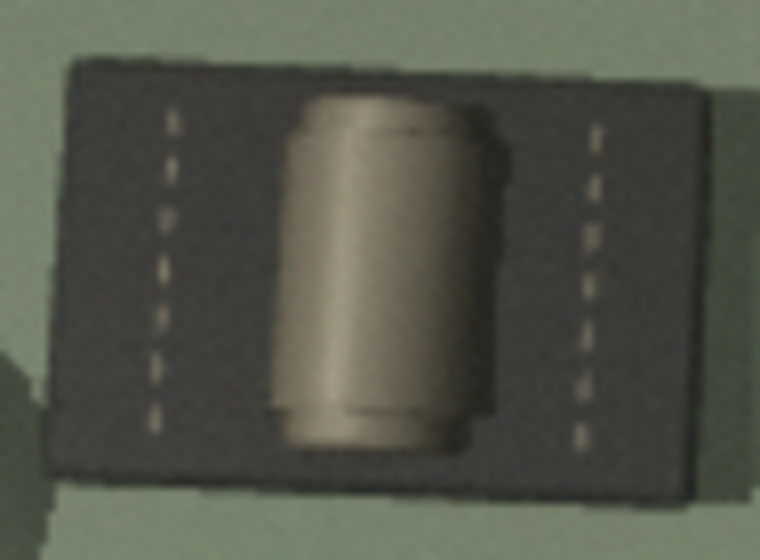

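Request:
move_arm(targets=[0.4,-28,-30,-7,83,0.4,-28,-30,-7,83,0.4,-28,-30,-7,83,0.4,-28,-30,-7,83,0.4,-28,-30,-7,83,0.4,-28,-30,-7,83,0.4,-28,-30,-7,83,0.4,-28,-30,-7,83,0.4,-28,-30,-7,83,0.4,-28,-30,-7,83])

```text
clock: 3.65
eef_pos: [376.7, 205.0, 302.1]
tcp_rot: [3.14, -0.001, 1.328]
contact_force: [-0.2, -0.2, -0.6]
opening: 0.7
```

```bash
cat >> h.py <<'E'
def rel(target,yawdeg=None):
    from scipy.spatial.transform import Rotation as Ro
    s=r.sense(); R=Ro.from_euler("xyz",s["tcp_rot"]).as_matrix()
    print("clock",round(s["clock"],2),"pos",s["eef_pos"].round(1),"rot",s["tcp_rot"].round(4),"F",s["contact_force"].round(1),"open",round(s["opening"],3),"q",s["qpos"].round(2))
    ya=np.degrees(np.arctan2(R[1,1],R[0,1])); print("tooly angle",ya.round(2))
    print("shift cm",(R.T@(np.array(target)-s["eef_pos"])/10).round(2), "turn", None if yawdeg is None else round(ya-yawdeg,2))
E
python3 - <<'E'
from h import *
rel([539.2,-175.6,230],-13.5)
f=r.grab_frame("top")
for a,b in(((175,120),(155,430)),((598,125),(580,450)),((70,62),(710,90)),((45,478),(690,500))):
    p=plane(f,np.array([a,b])/8+[180,210],40); d=p[1]-p[0]; print(p.round().tolist(),np.degrees(np.arctan2(d[1],d[0])))
E
```

```text
clock 3.65 pos [376.7 205.  302.1] rot [ 3.1400e+00 -6.0000e-04  1.3279e+00] F [-0.2 -0.2 -0.6] open 0.7 q [ 0.5  -0.03  1.94 -0.    1.24  0.74]
tooly angle -13.91
shift cm [-33.04  24.91   7.23] turn -0.41
[[565.0, 267.0, 40.0], [441.0, 269.0, 40.0]] 179.2019527052659
[[568.0, 97.0, 40.0], [437.0, 100.0, 40.0]] 178.82569545089277
[[588.0, 310.0, 40.0], [583.0, 53.0, 40.0]] -91.01692765349948
[[421.0, 311.0, 40.0], [419.0, 55.0, 40.0]] -90.47506256748581
```

Request:
move_arm(targets=[0.4,-33,24.9,7.2,0,0.4,-33,24.9,7.2,0,0.4,-33,24.9,7.2,0,0.4,-33,24.9,7.2,0,0.4,-33,24.9,7.2,0,0.4,-33,24.9,7.2,0,0.4,-33,24.9,7.2,0,0.4,-33,24.9,7.2,0,0.4,-33,24.9,7.2,0,0.4,-33,24.9,7.2,0])

```text
clock: 4.7
eef_pos: [541.9, -173.2, 228.3]
tcp_rot: [-3.141, 0.0, 1.336]
contact_force: [-0.4, 0.7, -1.3]
opening: 0.705
```

Run:
```python
from h import *
f=r.grab_frame("wrist"); cv2.imwrite("pics/w2.png",f["img"])
for t in("grip","foot"): print(t,[(d["conf"],d["position"].round(1) if hasattr(d["position"],"round") else d["position"]) for d in r.mark_of(f,t)])
rel([539.2,-175.6,117.3],-13.5)
```

```text
grip [(0.95, [412.4, -223.3, 181.6]), (0.9, [542.0, -175.4, 138.9])]
foot [(0.69, [403.6, -220.8, -1.1]), (0.62, [545.2, -176.4, 3.7])]
clock 4.85 pos [ 541.  -170.2  229.3] rot [-3.1408e+00 -5.0000e-04  1.3385e+00] F [-0.1  0.6  0. ] open 0.701 q [-0.31  0.27  1.76  0.    1.12 -0.08]
tooly angle -13.31
shift cm [-0.57 -0.04 11.2 ] turn 0.19
```

View pics/w2.png

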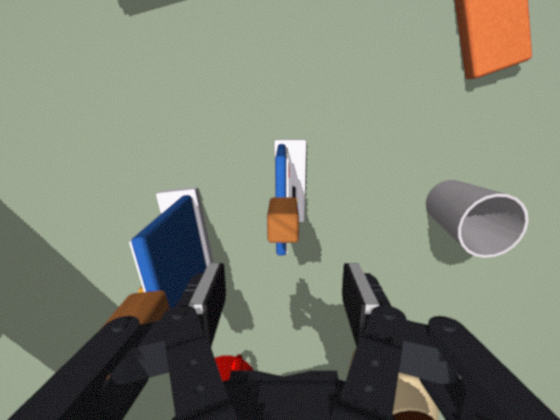

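Request:
move_arm(targets=[0.2,-0.6,0.1,3,0,0.2,-0.6,0.1,5,0,0.2,-0.6,0.1,5,0,0.2,-0.6,0.1,5,0])

```text
clock: 5.25
eef_pos: [541.1, -176.4, 180.1]
tcp_rot: [-3.142, -0.0, 1.339]
contact_force: [0.0, 1.2, -0.0]
opening: 0.601
```

Run:
```python
from h import *
f=r.grab_frame("wrist"); cv2.imwrite("pics/w3.png",f["img"])
for t in("grip","foot"): print(t,[(d["conf"],d["position"]) for d in r.mark_of(f,t)])
rel([541,-177,120],-13.5)
```

```text
grip [(0.67, [541.2, -173.9, 136.6])]
foot [(0.97, [406.6, -221.3, -1.8]), (0.63, [545.1, -175.6, 6.6])]
clock 5.4 pos [ 541.9 -177.3  180.9] rot [3.1393e+00 1.0000e-04 1.3380e+00] F [ 0.8 -0.9  1.1] open 0.603 q [-0.32  0.32  1.8   0.    1.02 -0.09]
tooly angle -13.34
shift cm [ 0.01 -0.11  6.09] turn 0.16
```

View pics/w3.png

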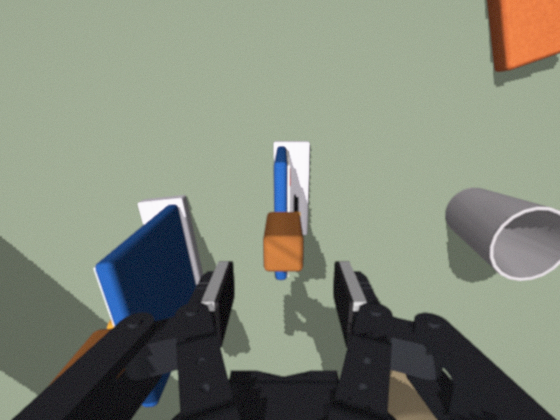

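Request:
move_arm(targets=[0.2,0.05,-0.05,3,0,0.2,0.05,-0.05,6.1,0,0.2,0.05,-0.05,6.1,0,0.2,0.05,-0.05,6.1,0])

```text
clock: 5.8
eef_pos: [541.0, -177.0, 119.1]
tcp_rot: [-3.142, -0.0, 1.337]
contact_force: [1.3, -0.5, 0.5]
opening: 0.6
```

Run:
```python
from h import *
f=r.grab_frame("wrist"); cv2.imwrite("pics/w4.png",f["img"])
rel([541,-177,120],-13.5)
f=r.grab_frame("scene"); crop(f,190,180,90,110,6,"s4.png")
```

```text
clock 5.85 pos [ 541.7 -177.3  119.9] rot [3.1399e+00 1.0000e-04 1.3373e+00] F [-0.  -0.   0.3] open 0.6 q [-0.32  0.4   1.85  0.    0.89 -0.09]
tooly angle -13.38
shift cm [ 0.01 -0.07 -0.01] turn 0.12
```

View pics/w4.png

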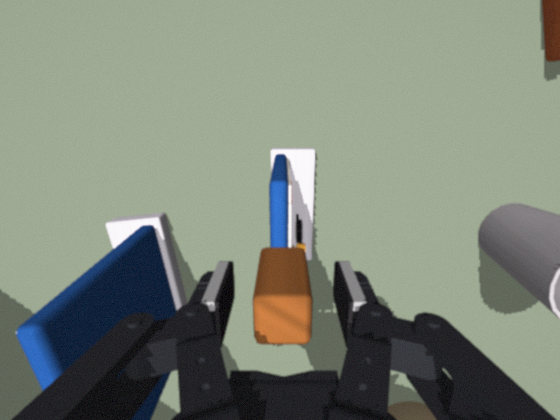

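View pics/s4.png

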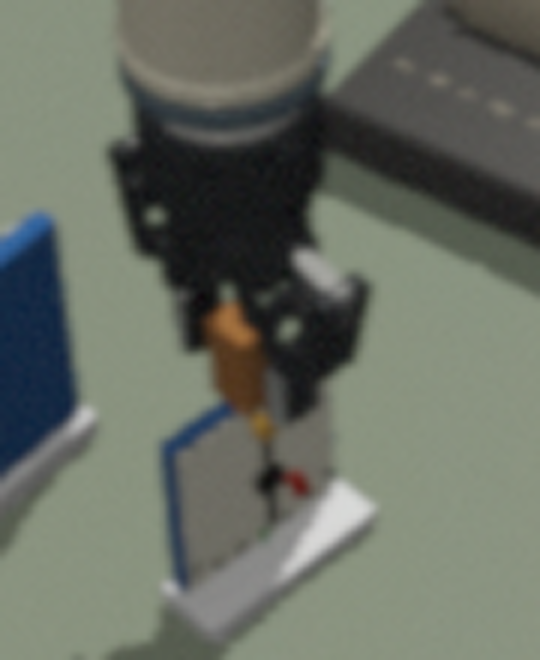

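Run:
```python
from h import *
f=r.grab_frame("wrist")
w=[]
g=np.array([541.7,-177.3]);ty=np.array([np.cos(-.2335),np.sin(-.2335)]);tx=np.array([-ty[1],ty[0]])
c=lambda o,z:[list(o+ty*a+tx*b)+[z] for a,b in((12,12),(12,-12),(-12,-12),(-12,12))]
for z in(160,112): print(z,proj(f,c(g,z)).round().tolist())
for n,t in(("w","wrist"),("s","scene")):
    f=r.grab_frame(t); im=f["img"].copy()
    for z in(160,112): cv2.polylines(im,[np.int32(proj(f,c(g,z))*8)],True,(0,255,0),1,cv2.LINE_AA,3)
    crop(f,*( (180,180,220,180,3.5) if n=="w" else (190,180,90,110,6)),n+"5.png",im)
```

```text
160 [[310.0, 300.0], [308.0, 349.0], [251.0, 349.0], [248.0, 300.0]]
112 [[302.0, 247.0], [301.0, 286.0], [259.0, 286.0], [258.0, 247.0]]
```

View pics/w5.png

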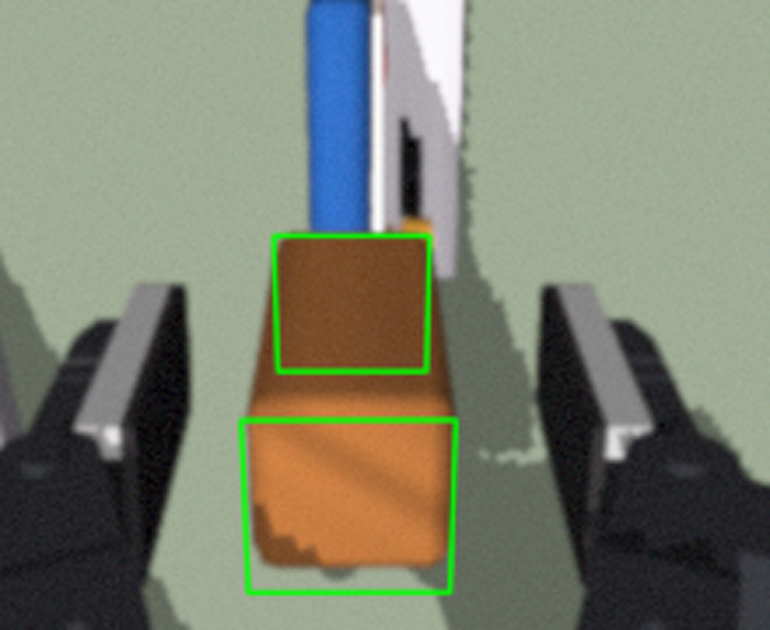

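View pics/s5.png

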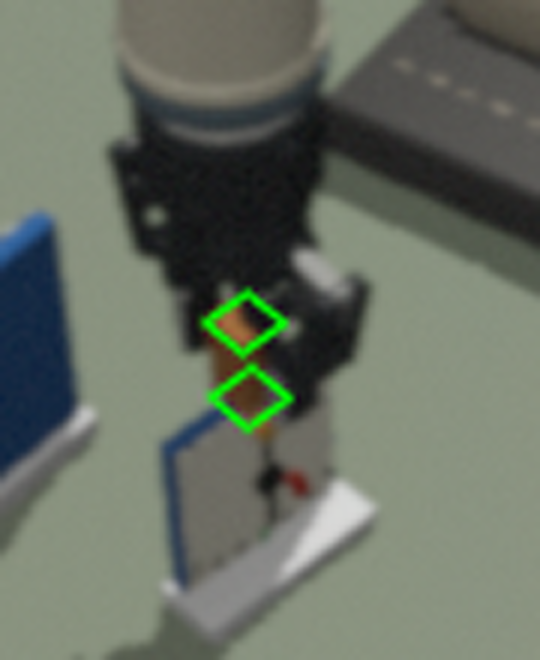

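Request:
move_arm(targets=[-1,0,0,0,0,-1,0,0,0,0,-1,0,0,0,0,-1,0,0,0,0,-1,0,0,0,0,-1,0,0,0,0], squeeze=30)

```text
clock: 6.65
eef_pos: [540.8, -177.1, 118.8]
tcp_rot: [3.141, 0.0, 1.337]
contact_force: [-2.6, 0.2, 6.9]
opening: 0.279
```

Request:
move_arm(targets=[-1,0,0,-1,0,-1,0,0,-3,0,-1,0,0,-6,0,-1,0,0,-9,0,-1,0,0,-12,0,-1,0,0,-14,0,-1,0,0,-14,0,-1,0,0,-14,0])

```text
clock: 7.45
eef_pos: [540.3, -176.9, 257.8]
tcp_rot: [-3.141, -0.0, 1.337]
contact_force: [-0.7, 0.3, -4.7]
opening: 0.273
```

Run:
```python
from h import *
f=r.grab_frame("wrist"); cv2.imwrite("pics/w6.png",f["img"])
rel([501,183,250],-0.9)
f=r.grab_frame("scene"); crop(f,180,140,110,140,4,"s6.png")
```

```text
clock 7.5 pos [ 539.8 -176.7  256.9] rot [-3.1395e+00 -2.0000e-04  1.3371e+00] F [ 0.1  0.6 -4.9] open 0.276 q [-0.32  0.24  1.73  0.    1.17 -0.09]
tooly angle -13.39
shift cm [ 34.09 -12.1    0.73] turn -12.49
```

View pics/w6.png

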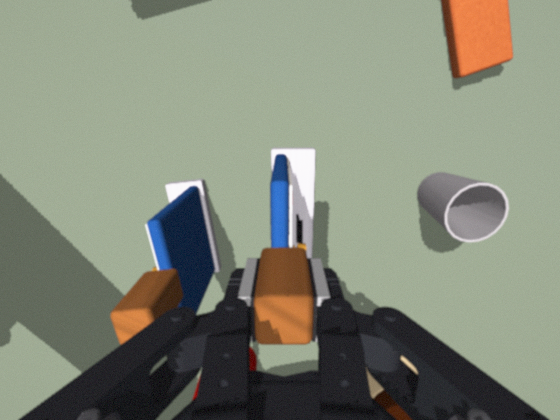

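View pics/s6.png

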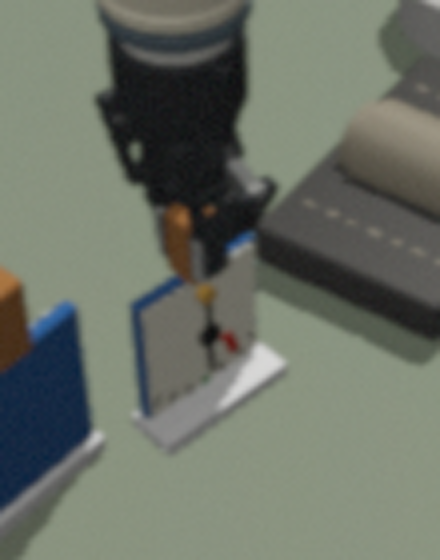

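Run:
```python
from h import *
rel([495,202,257],-0.9)
```

```text
clock 7.55 pos [ 539.7 -176.7  256.6] rot [-3.1388e+00 -2.0000e-04  1.3372e+00] F [ 0.3  0.2 -5.2] open 0.276 q [-0.32  0.24  1.73  0.    1.17 -0.09]
tooly angle -13.39
shift cm [ 3.581e+01 -1.312e+01  1.000e-02] turn -12.49
```

Accelerate gently using ramped rows.

Request:
move_arm(targets=[-1,2,-0.7,0,-1,-1,6,-2.2,0,-3,-1,10.5,-3.8,0,-5,-1,15,-5.5,0,-6.5,-1,19.5,-7.2,0,-8,-1,24,-8.8,0,-9.5,-1,28,-10.3,0,-11,-1,31.5,-11.6,0,-12,-1,34.5,-12.6,0,-12.5,-1,35.8,-13.1,0,-12.5])

```text
clock: 8.55
eef_pos: [495.0, 203.9, 256.7]
tcp_rot: [-3.139, 0.0, 1.558]
contact_force: [-0.3, -1.0, -3.7]
opening: 0.278
```

Request:
move_arm(targets=[-1,0,0,1,0,-1,0,0,2.5,0,-1,0,0,3.5,0,-1,0,0,4,0,-1,0,0,4,0,-1,0,0,4,0,-1,0,0,4,0])

```text
clock: 9.25
eef_pos: [496.6, 201.5, 218.8]
tcp_rot: [3.141, -0.0, 1.555]
contact_force: [-0.2, 0.1, -3.9]
opening: 0.276
```

Run:
```python
from h import *
f=r.grab_frame("wrist"); cv2.imwrite("pics/w7.png",f["img"])
rel([495,202,201],-0.9)
for n in("scene","top"):
  f=r.grab_frame(n); print(proj(f,[503,184,82]))
  for t in("grip","foot","pointer_tip","mark_tip","roller_top"): print(n,t,[(round(d["conf"],2),np.round(d["position"],1).tolist()) for d in r.mark_of(f,t)])
  if n=="scene": crop(f,220,80,140,150,4,"s7.png")
  else: crop(f,180,200,100,80,7,"t7.png")
```

```text
clock 9.3 pos [496.6 201.5 218.9] rot [ 3.1406e+00 -4.0000e-04  1.5551e+00] F [-0.3 -1.2 -4.8] open 0.277 q [ 0.38  0.23  1.84 -0.    1.08  0.4 ]
tooly angle -0.9
shift cm [ 0.04 -0.16  1.79] turn 0.0
[[287.94034322 173.1887596 ]]
scene grip [(0.94, [411.9, -224.2, 183.9]), (0.71, [500.2, 202.4, 239.6])]
scene foot [(0.91, [401.9, -219.1, 0.5]), (0.68, [504.9, 202.3, 100.6])]
scene pointer_tip [(0.38, [506.7, 202.0, 132.8])]
scene mark_tip []
scene roller_top [(0.71, [504.0, 187.6, 82.9])]
[[225.51225378 243.5736756 ]]
top grip [(0.97, [418.4, -218.9, 176.8])]
top foot [(0.49, [617.1, 478.4, 1.2]), (0.4, [500.3, 202.2, 99.1]), (0.39, [386.4, -458.8, 3.1])]
top pointer_tip []
top mark_tip []
top roller_top [(0.6, [498.5, 184.3, 79.2])]
```

View pics/s7.png

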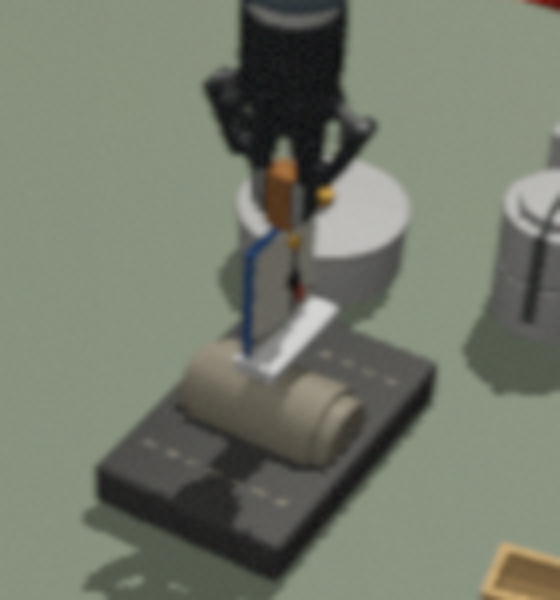

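View pics/w7.png

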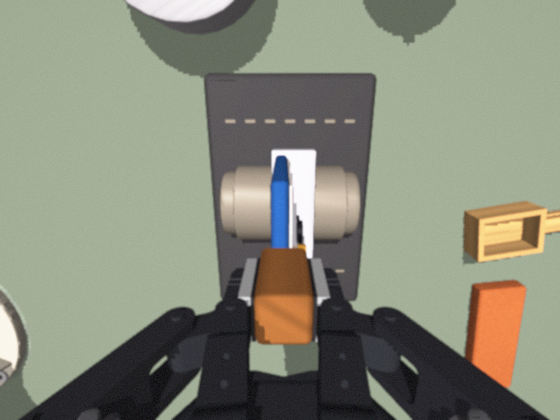

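Run:
```python
from h import *
f=r.grab_frame("scene")
im0=cv2.imread("pics/scene0.png")
th=np.radians(-13.4); R=np.array([[np.cos(th),-np.sin(th),0],[np.sin(th),np.cos(th),0],[0,0,1]])
o=np.array([547,-177,0.])
def onplane(uv,xg):
    uv=np.atleast_2d(uv); d=np.linalg.inv(f["K"])@np.c_[uv,np.ones(len(uv))].T
    Rc=f["world_to_cam"][:3,:3]; C=-Rc.T@f["world_to_cam"][:3,3]; D=(R.T@(Rc.T@d)); C=R.T@(C-o)
    return (C[:,None]+D*((xg-C[0])/D[0])).T
print("cam in gauge",(R.T@(-f["world_to_cam"][:3,:3].T@f["world_to_cam"][:3,3]-o)).round())
for n,p in dict(pivot=(352,290),red=(398,363),green=(353,432),tip=(366,412),blob=(360,360)).items():
    print(n,[onplane(np.array(p)/8+[190,215],x)[0].round(1).tolist() for x in(-4,-1)])
im=im0.copy().astype(int); red=(im[...,2]>im[...,1]+40)&(im[...,2]>im[...,0]+40)
ys,xs=np.nonzero(red[245:285,225:255]); print(list(zip((xs+225).tolist(),(ys+245).tolist(),[im[y+245,x+225].tolist() for y,x in zip(ys,xs)])))
im=im0.copy()
def P(q): return proj(f,(R@np.atleast_2d(q).T).T+o)
S=8;x0,y0=190,200
big=cv2.resize(im[y0:y0+95,x0:x0+90],None,fx=S,fy=S,interpolation=cv2.INTER_CUBIC)
def dr(pts,c):
    p=(P(pts)+.5-[x0,y0])*S
    cv2.polylines(big,[np.int32(p)],False,c,1,cv2.LINE_AA)
dr([[-5,47,12],[-5,47,112],[-5,-47,112],[-5,-47,12],[-5,47,12]],(0,255,0))
dr([[18,50,12],[18,-50,12],[-18,-50,12],[-18,50,12],[18,50,12]],(255,255,0))
for a in(0,.2,.3,.4): dr([[-4,0,98],[-4,66*np.sin(a),98-66*np.cos(a)]],(255,0,255))
cv2.imwrite("pics/fit.png",big)
```

```text
cam in gauge [ 641. -519. 1063.]
pivot [[-4.0, 5.7, 85.6], [-1.0, 3.2, 90.1]]
red [[-4.0, 23.8, 32.0], [-1.0, 21.3, 36.8]]
green [[-4.0, 2.2, 13.3], [-1.0, -0.2, 18.2]]
tip [[-4.0, 8.4, 18.8], [-1.0, 6.0, 23.6]]
blob [[-4.0, 7.2, 47.9], [-1.0, 4.8, 52.6]]
[(238, 259, [39, 43, 95]), (239, 259, [39, 44, 98]), (238, 260, [44, 50, 92]), (239, 260, [25, 31, 92]), (240, 260, [39, 44, 92]), (239, 261, [35, 41, 90]), (240, 261, [32, 37, 89])]
```

View pics/fit.png

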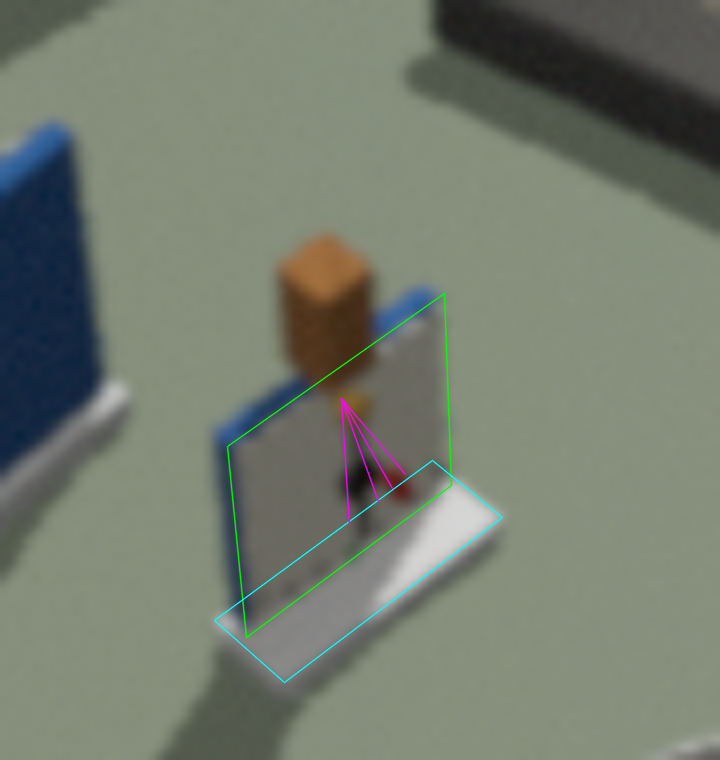

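Request:
move_arm(targets=[-1,-1,0.3,-1.5,1,-1,-4,1,-4,4,-1,-7.5,2.2,-7,8,-1,-11,3.3,-10,12,-1,-15,4.5,-13,17,-1,-19,5.6,-15.5,22,-1,-23,6.8,-18,26,-1,-27,8,-20.5,30,-1,-31,9.2,-23,34,-1,-35,10.4,-25.5,38])

```text
clock: 10.95
eef_pos: [594.7, -151.7, 474.3]
tcp_rot: [3.142, -0.0, 0.889]
contact_force: [0.4, 0.3, -4.0]
opening: 0.278
```

Run:
```python
from h import *
rel([650,-350,600],-51)
```

```text
clock 10.95 pos [ 594.7 -151.7  474.3] rot [ 3.1416e+00 -1.0000e-04  8.8920e-01] F [ 0.4  0.3 -4. ] open 0.278 q [-0.25  0.21  1.31  0.    1.62  0.43]
tooly angle -39.06
shift cm [-11.92  16.79 -12.57] turn 11.94
```

Request:
move_arm(targets=[-1,-2.5,3.5,-2.5,3,-1,-5,7,-5,6,-1,-7.5,10.5,-7.5,8,-1,-9.5,13.5,-10,10,-1,-11,15.5,-11.7,12,-1,-11.9,16.8,-12.5,12,-1,-11.9,16.8,-12.5,12,-1,-11.9,16.8,-12.5,12,-1,-11.9,16.8,-12.5,12,-1,-11.9,16.8,-12.5,12])

```text
clock: 11.95
eef_pos: [650.7, -347.1, 598.2]
tcp_rot: [-3.141, 0.0, 0.684]
contact_force: [0.1, -0.3, -3.7]
opening: 0.277
```

Run:
```python
from h import *
import pickle
f=r.grab_frame("scene"); pickle.dump({k:f[k] for k in("img","K","world_to_cam")},open("sclose.pkl","wb"))
rel([650,-350,600],-51)
p=proj(f,[650,-350,530])[0]; print(p)
for t in("pointer_tip","mark_tip","foot"): print(t,[(round(d["conf"],2),np.round(d["position"],1).tolist()) for d in r.mark_of(f,t)])
crop(f,int(p[0])-55,int(p[1])-60,110,110,7,"s8.png")
```

```text
clock 12.0 pos [ 650.7 -347.2  598.4] rot [-3.1414 -0.      0.6836] F [-0.1  0.9 -4.7] open 0.279 q [-0.49  0.48  0.69  0.    1.98  0.4 ]
tooly angle -50.83
shift cm [-0.23  0.18 -0.16] turn 0.17
[214.04222708 174.66395777]
pointer_tip [(0.68, [659.3, -352.5, 512.4])]
mark_tip [(0.61, [667.6, -342.0, 513.7])]
foot [(0.92, [658.7, -353.3, 483.2]), (0.77, [404.5, -220.6, -0.1]), (0.44, [655.1, -353.6, 513.6])]
```

View pics/s8.png

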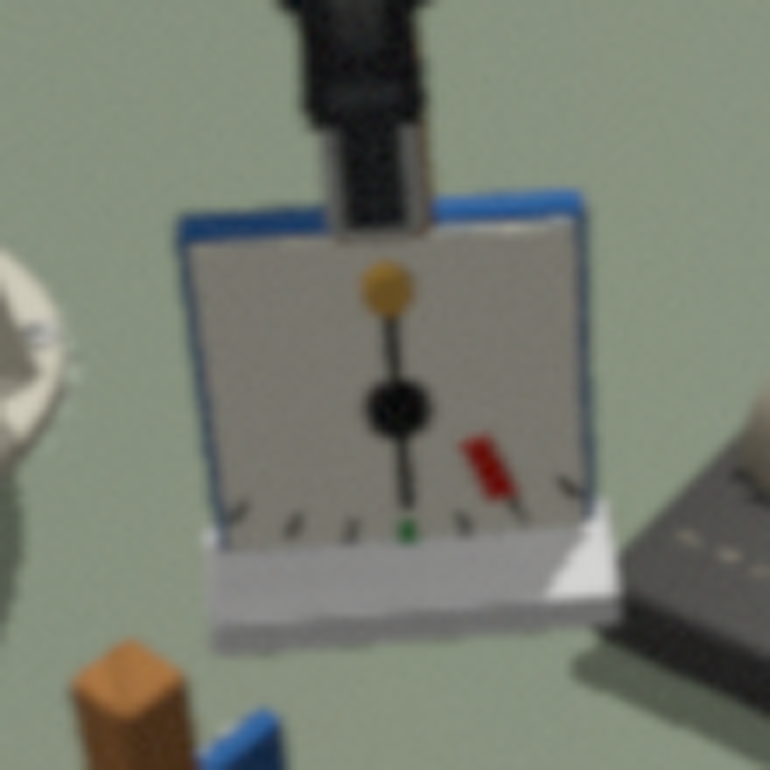

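Run:
```python
import numpy as np,cv2
s=np.float32([[190,243],[578,218],[588,515],[222,547]]); d=np.float32([[-47,112],[47,112],[47,12],[-47,12]])
H=cv2.getPerspectiveTransform(s,d)
pts=dict(pivot=(387,290),tip=(406,505),red=(489,467),rn=(475,440),rf=(500,497),green=(407,530),t1=(464,523),t2=(516,508),t3=(571,487),m1=(352,530),m2=(293,524),m3=(236,512))
for k,p in pts.items():
    q=cv2.perspectiveTransform(np.float32([[p]]),H)[0,0]; print(k,q.round(1),"ang(0,98)",round(float(np.arctan2(q[0],98-q[1])),3))
```

```text
pivot [-1.  93.1] ang(0,98) -0.196
tip [ 0.1 21. ] ang(0,98) 0.001
red [21.8 31.8] ang(0,98) 0.318
rn [18.6 41.4] ang(0,98) 0.318
rf [24.3 21. ] ang(0,98) 0.305
green [-0.1 12.3] ang(0,98) -0.001
t1 [14.6 13. ] ang(0,98) 0.17
t2 [28.3 16.7] ang(0,98) 0.334
t3 [42.8 22.4] ang(0,98) 0.515
m1 [-14.1  14. ] ang(0,98) -0.166
m2 [-28.8  17.8] ang(0,98) -0.345
m3 [-42.6  23.6] ang(0,98) -0.52
```

Run:
```python
import numpy as np,cv2,pickle
from scipy.spatial.transform import Rotation as Ro
from scipy.optimize import least_squares
f=pickle.load(open("sclose.pkl","rb")); K=f["K"]; W=f["world_to_cam"]
x0,y0=214-55,174-60
px=lambda c:(np.array(c,float)+.5)/7-.5+[x0,y0]
img={(-5,-47,112):(190,243),(-5,47,112):(578,218),(-5,47,12):(588,515),(-5,-47,12):(222,547),
(-15,47,112):(580,192),(-15,-47,112):(181,218),(18,-50,12):(213,628),(18,50,12):(620,598),(18,-50,0):(216,652),(18,50,0):(620,622)}
img.update({(-5,86*np.sin(a),98-86*np.cos(a)):c for a,c in((0,(407,530)),)})
X=np.float64(list(img)); U=np.array([px(c) for c in img.values()])
def P(v,X):
    Q=Ro.from_rotvec(v[:3]).apply(X)+v[3:]; c=(W[:3,:3]@Q.T).T+W[:3,3]; u=(K@c.T).T; return u[:,:2]/u[:,2:]
v0=np.r_[0,0,-.887,658,-353,480]
s=least_squares(lambda v:(P(v,X)-U).ravel(),v0,loss="soft_l1"); v=s.x
print(v.round(3), Ro.from_rotvec(v[:3]).as_euler("ZYX").round(3), (P(v,X)-U).round(1).tolist())
R=Ro.from_rotvec(v[:3]).as_matrix()
C=-W[:3,:3].T@W[:3,3]
def back(c,xg):
    d=R.T@(W[:3,:3].T@(np.linalg.inv(K)@np.r_[px(c),1])); o=R.T@(C-v[3:]); q=o+d*(xg-o[0])/d[0]; return q[1],q[2],np.arctan2(q[1],98-q[2]),np.hypot(q[1],98-q[2])
for n,c in dict(pivot=(387,290),tip=(406,505),red=(489,467),rn=(475,440),rf=(500,497),t1=(464,523),t2=(516,508),t3=(571,487),m1=(352,530),m2=(293,524),m3=(236,512)).items(): print(n,[np.round(back(c,x),3).tolist() for x in(-5,-3,0)])
```

```text
[ 1.00000e-02  4.30000e-02 -8.75000e-01  6.44771e+02 -3.39773e+02
  4.67559e+02] [-0.875  0.041 -0.009] [[-1.3, 0.4], [1.3, 0.0], [0.7, 1.1], [0.0, 0.7], [0.4, -0.1], [-0.1, 0.0], [-0.0, -1.4], [-0.8, -1.8], [0.2, -0.1], [-0.8, -0.5], [0.3, 1.0]]
pivot [[-0.702, 94.345, -0.19, 3.722], [-0.728, 96.054, -0.358, 2.078], [-0.766, 98.616, -2.248, 0.983]]
tip [[-0.092, 23.381, -0.001, 74.619], [-0.12, 25.319, -0.002, 72.681], [-0.161, 28.227, -0.002, 69.773]]
red [[21.216, 34.316, 0.322, 67.125], [21.119, 36.219, 0.329, 65.291], [20.974, 39.073, 0.342, 62.548]]
rn [[18.092, 43.884, 0.323, 57.06], [18.006, 45.756, 0.332, 55.259], [17.876, 48.564, 0.347, 52.568]]
rf [[23.604, 23.607, 0.307, 78.047], [23.499, 25.545, 0.314, 76.17], [23.343, 28.452, 0.324, 73.361]]
t1 [[14.17, 15.439, 0.17, 83.768], [14.097, 17.403, 0.173, 81.82], [13.986, 20.35, 0.178, 78.9]]
t2 [[27.519, 19.297, 0.336, 83.376], [27.402, 21.249, 0.343, 81.496], [27.226, 24.176, 0.353, 78.684]]
t3 [[41.632, 25.168, 0.519, 83.892], [41.47, 27.1, 0.529, 82.137], [41.225, 29.999, 0.545, 79.521]]
m1 [[-14.106, 16.094, -0.171, 83.111], [-14.088, 18.057, -0.174, 81.175], [-14.061, 21.0, -0.181, 78.274]]
m2 [[-28.627, 19.837, -0.351, 83.241], [-28.562, 21.787, -0.359, 81.39], [-28.464, 24.712, -0.37, 78.622]]
m3 [[-42.313, 25.563, -0.529, 83.89], [-42.203, 27.494, -0.539, 82.172], [-42.039, 30.391, -0.556, 79.613]]
```

Run:
```python
from h import *
rel([495.5,202,230],-0.9)
```

```text
clock 12.15 pos [ 650.7 -347.5  598.5] rot [ 3.1414 -0.      0.6832] F [ 0.1  0.1 -4.7] open 0.28 q [-0.49  0.48  0.69 -0.    1.98  0.4 ]
tooly angle -50.85
shift cm [ 22.65 -52.42  36.84] turn -49.95
```

Request:
move_arm(targets=[-1,0.5,-1.2,1,-1,-1,1.7,-4,2.8,-4,-1,3.2,-7.5,5.2,-7,-1,4.8,-11,7.7,-10.5,-1,6.4,-14.7,10.3,-14,-1,8,-18.4,12.9,-17.5,-1,9.6,-22.1,15.5,-21,-1,11.2,-25.8,18.1,-24.5,-1,12.8,-29.5,20.7,-28,-1,14.4,-33.2,23.3,-31.5])

```text
clock: 13.15
eef_pos: [552.1, 1.9, 364.7]
tcp_rot: [3.141, -0.0, 1.235]
contact_force: [0.9, -0.1, -3.4]
opening: 0.28
```

Run:
```python
from h import *
rel([495.5,202,230],-0.9)
```

```text
clock 13.15 pos [552.1   1.9 364.7] rot [ 3.1406e+00 -4.0000e-04  1.2350e+00] F [ 0.9 -0.1 -3.4] open 0.28 q [0.   0.14 1.62 0.   1.38 0.34]
tooly angle -19.24
shift cm [ 17.02 -11.95  13.47] turn -18.34
```

Request:
move_arm(targets=[-1,2.6,-1.8,2,-3,-1,5.2,-3.6,4.1,-6,-1,7.8,-5.5,6.2,-9,-1,10.4,-7.3,8.2,-12,-1,13,-9.1,10.2,-15,-1,15,-10.5,11.8,-17,-1,16.4,-11.5,13,-18.3,-1,17,-11.9,13.5,-18.3,-1,17,-11.9,13.5,-18.3,-1,17,-11.9,13.5,-18.3])

```text
clock: 14.15
eef_pos: [497.8, 199.8, 231.0]
tcp_rot: [3.141, 0.0, 1.552]
contact_force: [0.0, -0.4, -3.4]
opening: 0.276
```

Run:
```python
from h import *
f=r.grab_frame("scene"); crop(f,240,100,100,100,7,"s9.png")
for i in range(3): rel([495.5,202,201],-0.9)
```

```text
clock 14.2 pos [498.  199.7 231.1] rot [ 3.1402e+00 -1.0000e-04  1.5511e+00] F [ 0.2  0.  -4. ] open 0.278 q [ 0.38  0.22  1.82 -0.    1.1   0.4 ]
tooly angle -1.13
shift cm [ 0.23 -0.25  3.01] turn -0.23
clock 14.2 pos [498.  199.7 231.1] rot [ 3.1402e+00 -1.0000e-04  1.5511e+00] F [ 0.2  0.  -4. ] open 0.278 q [ 0.38  0.22  1.82 -0.    1.1   0.4 ]
tooly angle -1.13
shift cm [ 0.23 -0.25  3.01] turn -0.23
clock 14.2 pos [498.  199.7 231.1] rot [ 3.1402e+00 -1.0000e-04  1.5511e+00] F [ 0.2  0.  -4. ] open 0.278 q [ 0.38  0.22  1.82 -0.    1.1   0.4 ]
tooly angle -1.13
shift cm [ 0.23 -0.25  3.01] turn -0.23
```

View pics/s9.png

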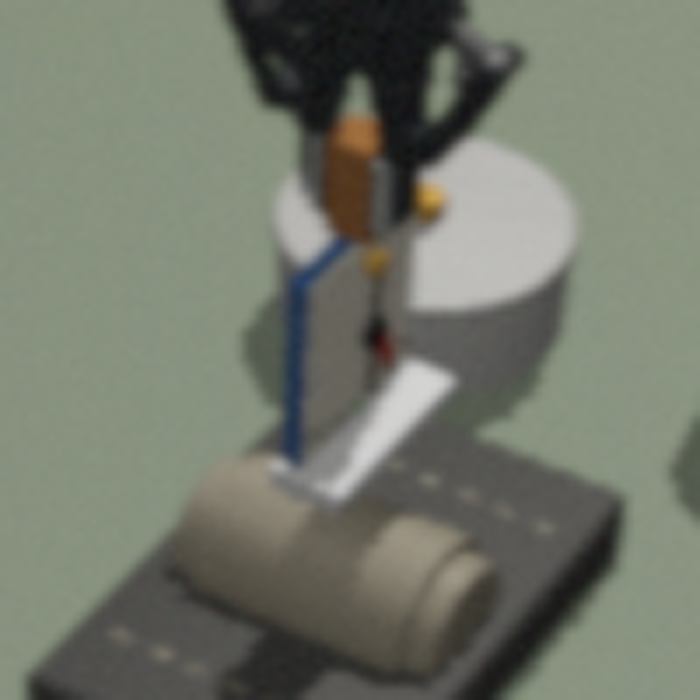

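Request:
move_arm(targets=[-1,0,0,1,0,-1,0,0,2,0,-1,0,0,2.4,0,-1,0,0,2.6,0,-1,0,0,2.7,0,-1,0,0,2.8,0])

```text
clock: 14.8
eef_pos: [497.4, 200.2, 202.3]
tcp_rot: [3.141, -0.0, 1.552]
contact_force: [-0.4, 0.4, -3.2]
opening: 0.279
```

Request:
move_arm(targets=[-1,0,0,0.05,0,-1,0,0,0.1,0,-1,0,0,0.1,0])

```text
clock: 15.1
eef_pos: [497.3, 200.2, 201.4]
tcp_rot: [3.141, -0.0, 1.552]
contact_force: [0.3, -0.3, -4.6]
opening: 0.279
```

Request:
move_arm(targets=[-1,0,0,0.05,0,-1,0,0,0.1,0,-1,0,0,0.1,0])

```text
clock: 15.4
eef_pos: [497.4, 200.3, 200.8]
tcp_rot: [3.141, -0.0, 1.552]
contact_force: [-1.0, -0.2, 2.8]
opening: 0.278
```

Request:
move_arm(targets=[-1,0,0,0.05,0,-1,0,0,0.1,0,-1,0,0,0.1,0])

```text
clock: 15.7
eef_pos: [497.6, 200.5, 200.7]
tcp_rot: [3.141, -0.001, 1.552]
contact_force: [-4.8, -0.9, 11.0]
opening: 0.274
```

Request:
move_arm(targets=[-1,0,0,-0.05,0,-1,0,0,-0.05,0,-1,0,0,-0.05,0,-1,0,0,-0.05,0])

```text
clock: 16.1
eef_pos: [497.5, 200.4, 200.7]
tcp_rot: [3.141, -0.001, 1.552]
contact_force: [-3.4, -0.4, 7.7]
opening: 0.276
```

Run:
```python
from h import *
f=r.grab_frame("scene"); crop(f,240,100,100,100,7,"s10.png")
f=r.grab_frame("wrist"); cv2.imwrite("pics/w10.png",f["img"])
rel([495.5,202,201],-0.9)
```

```text
clock 16.2 pos [497.5 200.4 200.7] rot [ 3.1409e+00 -5.0000e-04  1.5518e+00] F [-3.2 -0.   7.6] open 0.275 q [0.38 0.25 1.85 0.   1.04 0.4 ]
tooly angle -1.09
shift cm [ 0.15 -0.2  -0.03] turn -0.19
```

View pics/s10.png

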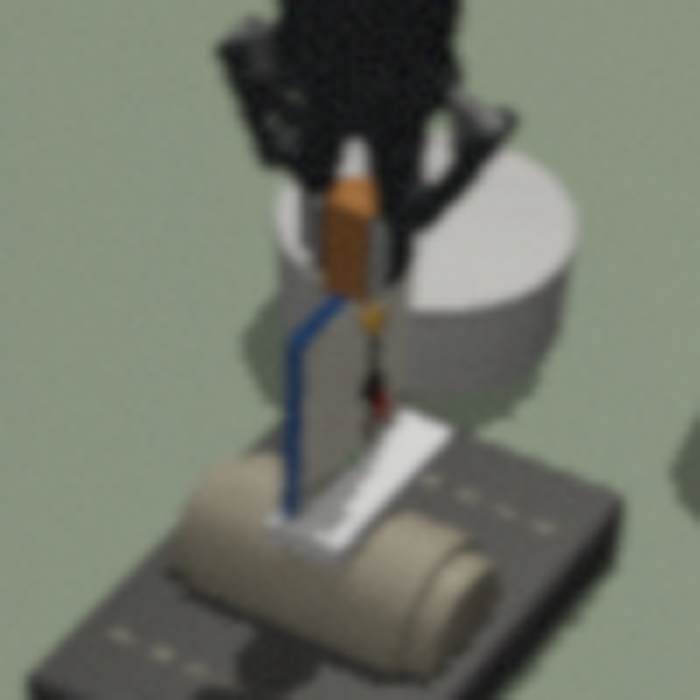

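View pics/w10.png

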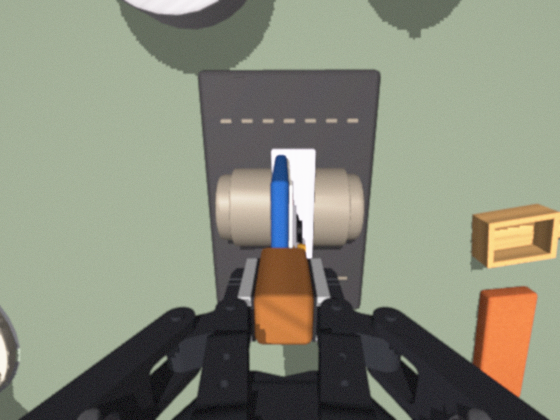

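Request:
move_arm(targets=[-1,0.1,0,0,0,-1,0.2,0,0,0,-1,0.35,0,0,0,-1,0.5,0,0.03,0,-1,0.7,0,0.05,0,-1,0.7,0,0.05,0], squeeze=20)

```text
clock: 16.8
eef_pos: [497.7, 207.3, 199.9]
tcp_rot: [3.141, 0.0, 1.552]
contact_force: [-2.4, -1.3, 5.9]
opening: 0.276
```

Run:
```python
from h import *
rel([495.5,202,201],-0.9)
f=r.grab_frame("wrist"); cv2.imwrite("pics/w11.png",f["img"])
```

```text
clock 16.8 pos [497.7 207.3 199.9] rot [3.1409e+00 1.0000e-04 1.5521e+00] F [-2.4 -1.3  5.9] open 0.276 q [ 0.39  0.25  1.85 -0.    1.04  0.41]
tooly angle -1.07
shift cm [-0.53 -0.21 -0.12] turn -0.17
```

View pics/w11.png

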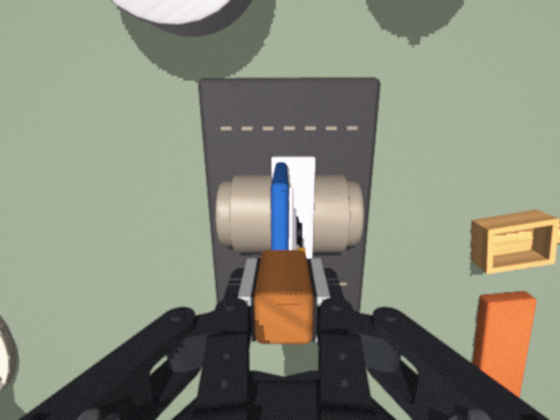

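Request:
move_arm(targets=[-1,0.25,0,0.05,0,-1,0.5,0,0.09,0,-1,0.7,0,0.13,0,-1,0.95,0,0.18,0,-1,1.2,0,0.23,0,-1,1.4,0,0.28,0,-1,1.4,0,0.28,0])

```text
clock: 17.55
eef_pos: [497.9, 221.5, 197.1]
tcp_rot: [3.141, -0.0, 1.552]
contact_force: [-1.4, -0.4, 5.5]
opening: 0.283
```

Run:
```python
from h import *
rel([495.5,202,201],-0.9)
f=r.grab_frame("wrist"); cv2.imwrite("pics/w12.png",f["img"])
f=r.grab_frame("scene"); crop(f,240,100,100,100,7,"s12.png")
```

```text
clock 17.55 pos [497.9 221.5 197.1] rot [ 3.1409e+00 -2.0000e-04  1.5520e+00] F [-1.4 -0.4  5.5] open 0.283 q [ 0.42  0.27  1.84 -0.    1.04  0.43]
tooly angle -1.07
shift cm [-1.95 -0.2  -0.39] turn -0.17
```

View pics/w12.png

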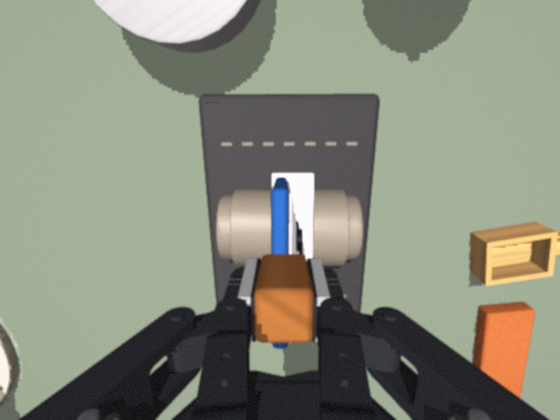

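View pics/s12.png

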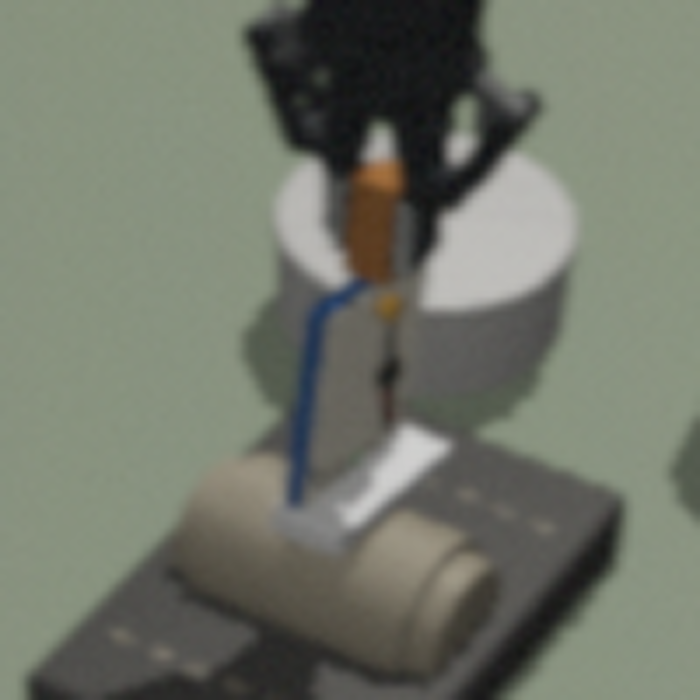

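Request:
move_arm(targets=[-1,0.25,0,0.06,0,-1,0.5,0,0.12,0,-1,0.7,0,0.17,0,-1,0.95,0,0.24,0,-1,1.15,0,0.3,0,-1,1.35,0,0.36,0,-1,1.6,0,0.44,0,-1,1.8,0,0.5,0,-1,2,0,0.56,0,-1,2,0,0.56,0])

```text
clock: 18.65
eef_pos: [498.3, 241.5, 191.4]
tcp_rot: [3.141, -0.0, 1.552]
contact_force: [-1.3, 0.5, 5.0]
opening: 0.279
```

Run:
```python
from h import *
import pickle
f=r.grab_frame("wrist"); cv2.imwrite("pics/w13.png",f["img"])
f=r.grab_frame("scene"); crop(f,240,100,100,100,7,"s13.png")
rel([495.5,202,201],-0.9)
pickle.dump({k:f[k] for k in("img","K","world_to_cam")},open("s13.pkl","wb"))
```

```text
clock 18.75 pos [498.3 241.5 191.4] rot [ 3.1410e+00 -4.0000e-04  1.5519e+00] F [-2.1  0.4  5.1] open 0.279 q [0.45 0.29 1.83 0.   1.03 0.47]
tooly angle -1.08
shift cm [-3.95 -0.2  -0.96] turn -0.18
```

View pics/w13.png

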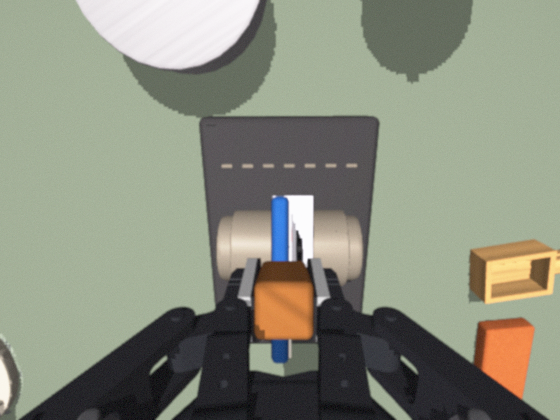

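View pics/s13.png

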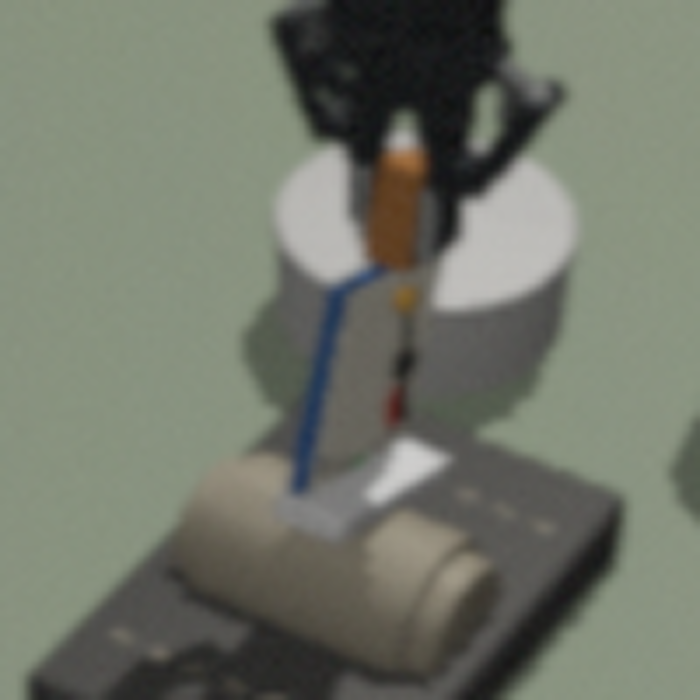

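Run:
```python
import cv2,numpy as np
a=cv2.imread("pics/w10.png")[130:370,230:340];b=cv2.imread("pics/w13.png")[130:370,230:340]
cv2.imwrite("pics/wcmp.png",cv2.resize(np.hstack([a,b]),None,fx=2.5*1.4,fy=2.5,interpolation=cv2.INTER_CUBIC))
```

```text
(no output)
```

View pics/wcmp.png

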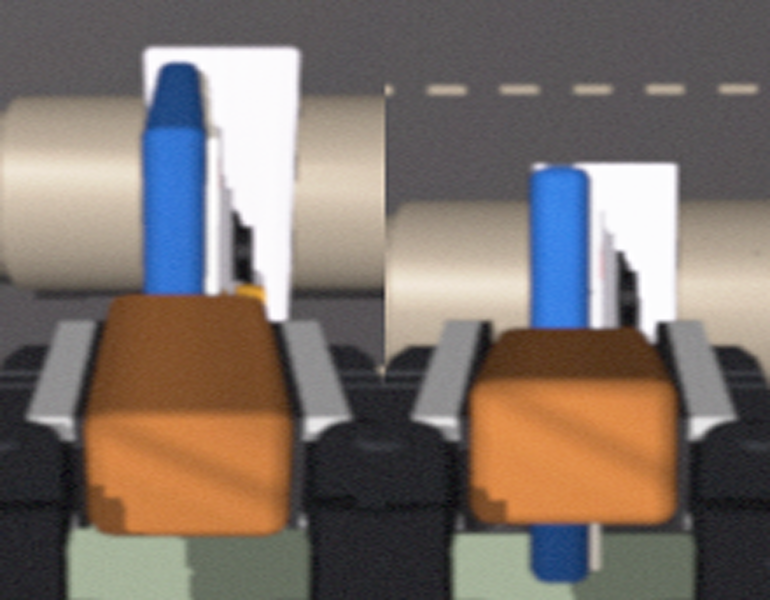

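```bash
cat > tilt.py <<'E'
from h import *
from scipy.optimize import least_squares
from scipy.spatial.transform import Rotation as Ro
def fit(f,s,obs):
    Rt=Ro.from_euler("xyz",s["tcp_rot"]).as_matrix(); tx,ty=Rt[:,0],Rt[:,1]
    keys=np.float64(list(obs)); rows=np.array(list(obs.values()))
    R0=np.c_[ty,tx,[0,0,1]]   # gauge x->tool y, y->tool x
    def P(v):
        m=v[0]; G=R0@Ro.from_rotvec([-m,0,0]).as_matrix()
        piv=s["eef_pos"]+R0@np.array([0,v[1],v[2]])
        return proj(f,(G@(keys-[-8,0,138]).T).T+piv)[:,1]
    o=least_squares(lambda v:P(v)-rows,[0.1,0,18],loss="soft_l1")
    return o.x,(P(o.x)-rows).round(1)
E
python3 - <<'E'
from tilt import *
f=r.grab_frame("wrist"); s=r.sense()
far=lambda a,b,c,d,e,g=None:{(0,50,12):a,(-10,47,112):b,(-8,12,160):c,(-8,-12,160):d,(-8,12,112):e,**({(-10,-47,112):g} if g else {})}
print(fit(f,s,far(148.8,180.8,294.8,343,248)))
print(fit(f,s,far(195.2,197.2,282,338.8,262,362)))
E
```

```text
(array([-7.22621861e-03,  2.43050958e-01,  1.51220266e+01]), array([ 0.2,  0.4,  0.1,  0.3, -4.3]))
(array([ 0.29091468, -2.56238802, 14.99663232]), array([ 0.3,  0.5, -0.2,  0.7, -2.5, -0.2]))
```

Request:
move_arm(targets=[-1,0.15,0,0.05,0,-1,0.3,0,0.1,0,-1,0.45,0,0.16,0,-1,0.45,0,0.16,0,-1,0.45,0,0.16,0,-1,0.45,0,0.16,0,-1,0.45,0,0.16,0,-1,0.45,0,0.16,0,-1,0.45,0,0.16,0,-1,0.45,0,0.16,0])

```text
clock: 19.8
eef_pos: [498.4, 246.0, 189.8]
tcp_rot: [3.141, -0.001, 1.552]
contact_force: [-1.4, 0.2, 5.9]
opening: 0.276
```

Run:
```python
from h import *
import pickle
f=r.grab_frame("wrist"); cv2.imwrite("pics/w14.png",f["img"]); crop(f,230,130,110,240,2.5,"w14c.png")
rel([495.5,202,201],-0.9)
g=r.grab_frame("scene"); crop(g,260,120,60,60,10,"s14.png")
pickle.dump([{k:x[k] for k in("img","K","world_to_cam")} for x in(f,g)],open("p14.pkl","wb"))
for t in("pointer_tip","mark_tip","foot"): print(t,[(round(d["conf"],2),np.round(d["position"],1).tolist()) for d in r.mark_of(g,t)])
```

```text
clock 19.85 pos [498.4 246.  189.8] rot [ 3.1409e+00 -5.0000e-04  1.5518e+00] F [-0.5  0.7  4.4] open 0.278 q [0.46 0.29 1.82 0.   1.03 0.47]
tooly angle -1.09
shift cm [-4.4  -0.2  -1.12] turn -0.19
pointer_tip [(0.51, [507.5, 234.0, 107.1])]
mark_tip []
foot [(0.64, [505.8, 201.4, 82.8]), (0.6, [756.9, 140.6, 0.2]), (0.58, [402.8, -219.5, -1.6])]
```

View pics/w14c.png

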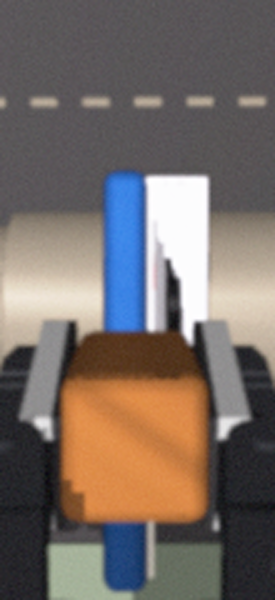

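View pics/s14.png

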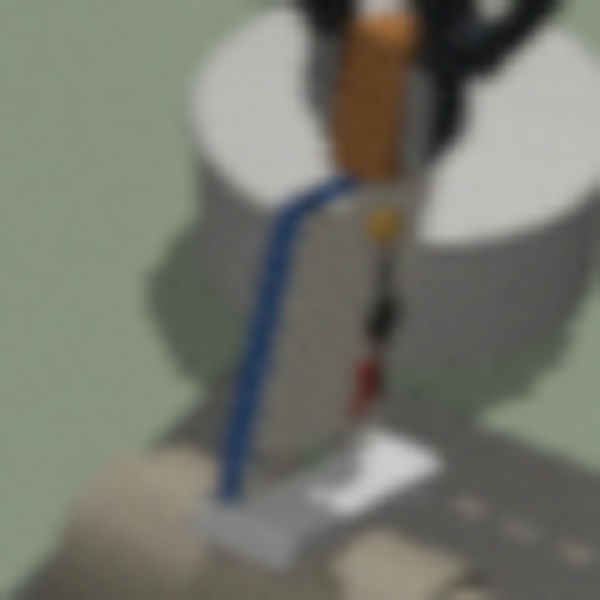

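Run:
```python
from tilt import *
import pickle
f,g=pickle.load(open("p14.pkl","rb")); s=r.sense()
far=lambda a,b,c,d,e,g=None:{(0,50,12):a,(-10,47,112):b,(-8,12,160):c,(-8,-12,160):d,(-8,12,112):e,**({(-10,-47,112):g} if g else {})}
v,res=fit(f,s,far(200.8,198.8,281.2,338.4,263,366)); print(v,res,s["contact_force"])
m=v[0]
Rt=Ro.from_euler("xyz",s["tcp_rot"]).as_matrix(); R0=np.c_[Rt[:,1],Rt[:,0],[0,0,1]]
G=R0@Ro.from_rotvec([-m,0,0]).as_matrix(); piv=s["eef_pos"]+R0@np.array([0,v[1],v[2]])
W=lambda X:proj(g,(G@(np.atleast_2d(X)-[-8,0,138]).T).T+piv)
at=lambda x,a,rad:[x,rad*np.sin(a),98-rad*np.cos(a)]
def show(n,X): print(n,((W(X)+.5-[260,120])*10).round().tolist())
show("foot origin/piv/corners",[[-5,-47,112],[-5,-47,12],[18,-50,12],[18,-50,0],[18,50,12]])
for x in(-3,0,2): show(f"brass {x}",[at(x,0,0)])
for x in(-1,1,3): show(f"ptr {x}",[at(x,m,40),at(x,m,66)])
for a in(.27,.30,.33,.36,.39): show(f"mark {a}",[at(-3,a,56),at(-3,a,66),at(-3,a,76)])
print("foot world",(G@-np.array([-8,0,138])+piv))
```

```text
[ 0.32615479 -2.62378144 15.6311602 ] [ 0.   1.  -0.6  0.8 -1.4 -0.1] [-2.63243752  0.41547054  4.95194231]
foot origin/piv/corners [[302.0, 229.0], [236.0, 531.0], [295.0, 561.0], [287.0, 596.0], [444.0, 476.0]]
brass -3 [[372.0, 240.0]]
brass 0 [[380.0, 244.0]]
brass 2 [[386.0, 246.0]]
ptr -1 [[371.0, 346.0], [366.0, 411.0]]
ptr 1 [[376.0, 348.0], [372.0, 414.0]]
ptr 3 [[382.0, 351.0], [377.0, 416.0]]
mark 0.27 [[357.0, 389.0], [355.0, 415.0], [353.0, 441.0]]
mark 0.3 [[360.0, 387.0], [358.0, 412.0], [356.0, 437.0]]
mark 0.33 [[363.0, 384.0], [361.0, 409.0], [360.0, 433.0]]
mark 0.36 [[366.0, 381.0], [365.0, 405.0], [364.0, 429.0]]
mark 0.39 [[368.0, 378.0], [368.0, 402.0], [367.0, 425.0]]
foot world [505.47064609 198.98672351  74.66888674]
```

Run:
```python
from h import *
rel([495.5,202,201],-0.9); print(r.sense()["qvel"].round(4)); print(r.sign_off())
```

```text
clock 20.05 pos [498.4 246.  189.8] rot [ 3.1410e+00 -5.0000e-04  1.5519e+00] F [-2.6  0.4  5. ] open 0.275 q [0.46 0.29 1.82 0.   1.03 0.47]
tooly angle -1.08
shift cm [-4.4  -0.2  -1.12] turn -0.18
[ 0.0003  0.0024 -0.0001  0.0002  0.0003 -0.0005]
the job is handed in; nothing more can be done
None
```

The gauge is on the roller stone, still gripped and rocked to about 0.33 rad. By my measurements the pointer is on the red mark. I handed the job in at about 20 s; no verdict is reported.

**What I did**
- I chose the smaller of the two gauges by its size and gripped it across x, so it could turn between the pads when rocked.
- I lifted it and held it near the scene camera to read the red mark, about 0.33 rad (0.32–0.34).
- I set it level across the roller, where the fitted tilt was about 0.01 rad, then rocked it by moving the grip along the rolling arc.

**Last checks**

| Check | Measured |
|---|---|
| Tilt, wrist-picture fit | 0.326 rad (level read -0.007 by the same fit) |
| Force on the stone | about 9 N |
| Foot position | about 15 mm across and 2 mm along from the roller's middle |
| Squareness to the slab | about 0.2° (tool yaw) |
| Arm | still, with over 1 s allowed for the pointer to settle |

**Weak or disagreeing checks**
- **Pointer against mark:** the final scene view is oblique, so comparing them directly there only shows agreement to within about 0.05 rad.
- **Mark not found:** the network did not find `mark_tip` in that last view. Its tip points in the close-up gave about 0.2 rad, within their 4 mm error. I used the pixel fit instead.
- **Foot height:** the pose fit put the foot about 4 mm lower than the geometry implies, which I put down to camera calibration.

I saw no bystander touched on the way, but did not re-measure their positions at the end.

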